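# Show a motor armature to the inspection camera

### The job

Take the armature out of the opened green motor housing by its steel core, keeping the fingers off the copper commutator, and hold it up to the inspection camera: commutator at the camera's focus point, commutator end towards the lens, shaft along the camera's line of sight. Finish while still holding it there steadily in the air, clear of the camera. Do not touch the camera or its stand, and leave the other loose things on the bench where they are.

Things in the scene. Friction and masses are not known exactly. Their poses are not given: they have to be found in the camera images.
- armature: motor armature to show, 0.4 kg, 148 mm long, lying loose and level in the housing's two bearing seats. Origin on the shaft axis at mid core, near the centre of mass; x along the shaft to the commutator end (y, z roll with it). Along x: steel core 38 mm dia. -23 to 23 mm (grip here), windings 31 dia. to 30 and -29, bearings 19 dia. at 58 and -58, shaft 8 dia. -80 to 68, white fan 34 dia. at -36
- commutator (a point): centre of the copper commutator (25 mm diameter, 18 mm long), on the shaft axis, 43 mm from the armature's origin along its +x
- housing: opened green motor housing, fixed, 150 x 84 mm. Origin under its centre on the bench; x along it, to the commutator end. Shaft axis 59.5 mm above the bench. Long side walls 28 mm high, outer faces 42 mm from the centre line; floor 10 to 16 mm high. Two aluminium bearing seats, 36 mm wide, 59 mm high, at 53 to 63 mm either side of the middle: the core's sides are open from above
- camera_rig: fixed camera stand. Origin on the bench below the focus point, under the red dot of a white 60 mm disc on the grey base plate (6 mm thick, 90 mm wide, from x = -40 to 260 mm). x level, from the disc to the upright post at x = 222 mm, 346 mm high, on the side away from the robot
- camera_head: blue camera with white ring light, 60 mm across, on the stand. Origin at the front of the lens, 265 mm above the bench, 113 mm along the rig's x; it reaches 85 mm back. It looks along its own -x, 30 degrees below level, towards the robot's side. The armature's x must point along this +x (from focus point to lens), so the commutator end points up at 30 degrees
- focus (a point): focus point: 130 mm in front of the lens on its line of sight, 200 mm straight above the red dot of the white disc. The commutator's centre belongs here
- burnt_armature: the burnt spare armature, same shape as the good one but all black, lying in the red bin; origin on its shaft axis at mid core; to be left alone
- tin: green open tin, 56 mm across, 55 mm high; origin at the centre of its underside; to be left alone
- jar: white closed jar, 70 mm across, 90 mm high; origin at the centre of its underside; to be left alone
- screwdriver: red-handled screwdriver lying on the bench; origin on the tool; to be left alone
- wrench: steel wrench lying on the bench; origin on the tool; to be left alone
- battery: black battery pack with an orange band, 115 x 75 x 64 mm; origin at the centre of its underside; to be left alone
There are look-alikes about, which are no part of the job. What is shaped like the armature but pink or yellow is not meant.

How it is judged:
By the outcome, as a careful person would: the job done as asked, in the order asked, and still so for the second after the job is handed in, while the arm keeps its last pose, push and grip.
It also fails if it takes over 42 s, if anything falls off the work surface, if the arm or the gripper's body presses on something with over 40 N, if the wrist force passes 120 N, or if a joint passes its speed limit or range.

### The arm

A 6-joint arm with a two-finger parallel gripper is mounted at the origin on the work surface. World frame = base frame: x ahead of the robot, y to its left, z up, the work surface at z = 0. Lengths are in mm, angles in rad, forces in N, time in s.
With the tool pointing down it reaches from about 250 to 800 mm from the base axis. Payload 3.9 kg.
Tool frame: the origin (TCP) lies midway between the tips of the shut fingers; the grasp point (between the pads) lies 19 mm behind it (env.grip_point_offset is the distance from the TCP to the grasp point, in mm); z points along the fingers, y is the line along which they close (so a half turn about z gives the same grasp; the last joint's range is limited). The gripper opens to 85 mm and grips with 20 to 120 N. Pads are 22 mm wide; open, the fingers measure 114 mm over their backs; the gripper's body (76 mm by 85 mm) begins 54 mm behind the grasp point. The pads swing forward as they close: fully open they stand 13 mm farther back than shut.
Start: joints at [-1.344, 0.26, -0.138, 1.173, 0, 1.571], TCP at [118.048, -511.547, 231.304] pointing down, gripper open.
Joint ranges: [-2.78, 2.78], [-0.83, 1.72], [-1.28, 1.37], [-1.9, 2.12], [-1.57, 1.48], [-3.14, 3.14]. Speed limits (rad/s): [2.57, 2.57, 3.14, 3.14, 3.14, 3.14].

### API

Orientations are given as a 3x3 rotation matrix whose columns are the frame's x, y, z axes.
In Python, from cell import monitor, get_image, calibration, order, env gives the robot as it stands.
- The arm moves only by the tool move_arm, never from a script. Its argument "moves" is a list of rows, each a list of 3 entries, a list of its own where there are three numbers: the finger opening in m, from 0 to 0.0854, then the shift along the tool's x, y, z in a scale on which 1.0 is 1 m, then the turn, a rotation vector about the tool's x, y, z in normalised numbers (1 is pi rad). In form: [[claw, [dx, dy, dz], [ax, ay, az]], ...]. A call has 1 to 20 rows; each row is the pose to reach, as a shift and turn from the pose commanded when the call began, along the tool's axes at that moment; what a row does not reach only later rows make up. A row lasts 1/10 s, in which the tool goes at most 50 mm and 8.59 degrees, less where a joint would pass 70% of its speed; a pose out of reach is approached as far as the arm can. No shift or turn number may pass 1 either way. A call with a gripper value outside its range is refused whole. The fingers move at their own pace and stop on an object; "force" is the grip in N (left out, the last holds). Time passes only in rows, so rows that repeat a pose let the fingers close. It gives the time, the measured TCP pose, the force, the opening and the grip force at its end, in the units of the state.
- monitor.state(): the state, without advancing time (a new reading comes with each control period).
- get_image(name): name is "side" or "top"; returns (picture, depth): 480x640x3 uint8, red, green, blue; 480x640 float32, mm along the optical axis (not along the pixel's ray), 0 where there is no reading.
- calibration(name): a dict with "camera_matrix" (3x3 intrinsics, pixels), "dist" ([k1, k2, p1, p2, k3] as OpenCV has them; the pictures are not rectified), "position" and "orientation" of the camera in the world. Camera axes: x right, y up, looking along -z (the intrinsics and any distortion apply to the point x, -y, -z); pixel columns grow to the right and rows downward; lengths in mm; the calibration is good to about 2 mm. A picture is of the moment at which its call begins. calibration takes no time and is no camera call.
- order.job_done(): hands the job in; it is judged then, once.
The state is a dict: "t": time; "joint_pos": joint angles; "joint_vel": joint speeds; "joint_torque": joint torques, N m; "tool_pos": TCP position; "tcp_rot": TCP orientation; "force": force on the tool from outside, world axes, zero at the start; "torque": the same for the moment, N m; "finger_gap": finger opening in mm; "grip_force": force on a finger pad.
Only numpy, scipy, OpenCV 4.12 (cv2) and the standard library are available. Lean on these libraries where they do the work, as an engineer would, in place of code of your own. Each camera call takes 0.05 s, during which the arm holds its last target. There are 200 camera calls.

## Working session

There is one attempt and no reset: what is moved stays moved. The work goes in short steps, Python scripts to look and compute and a tool call to move; the robot and the scene stay as the last step left them, time stands still between calls to the robot, and variables do not carry over. Pictures are saved under pics/ and viewed, at most 10 in all, crops included, and the job is handed in when it is done.

Besides the shell and the picture viewer there is one more tool, called after ">>>" by a JSON object that holds its "method" and its "body". move_arm: Moves the arm, as the interface text tells. Its arguments: {"type":"object","properties":{"moves":{"type":"array"},"force":{"type":"number"}},"required":["moves"]}

```bash
ls; mkdir -p pics; python3 - <<'E'
from cell import monitor,get_image,calibration,env
import cv2,numpy as np
s=monitor.state();print(s['t'],s['tool_pos'],np.round(s['tcp_rot'],3).tolist(),s['finger_gap'],env.grip_point_offset)
for n in("side","top"):
    p,d=get_image(n);cv2.imwrite(f'pics/{n}0.png',p[:,:,::-1]);np.savez(f'{n}0.npz',p=p,d=d)
    c=calibration(n);print(n,{k:np.round(v,3).tolist() for k,v in c.items()})
E
```

```text
pics
0.0 [ 117.88955309 -510.87917947  230.44449604] [[0.974, 0.225, -0.0], [0.225, -0.974, 0.002], [-0.0, -0.002, -1.0]] 85.3469540733049 18.700000000000003
side {'camera_matrix': [[614.732, 0.0, 313.965], [0.0, 614.732, 239.019], [0.0, 0.0, 1.0]], 'dist': [0.006, 0.0, 0.0, 0.0, 0.0], 'position': [452.536, 1287.293, 1113.522], 'orientation': [[-0.998, 0.047, -0.047], [-0.065, -0.573, 0.817], [0.011, 0.818, 0.575]]}
top {'camera_matrix': [[616.648, 0.0, 322.069], [0.0, 616.648, 237.764], [0.0, 0.0, 1.0]], 'dist': [-0.181, 0.0, 0.0, 0.0, 0.0], 'position': [341.08, -26.925, 1613.497], 'orientation': [[0.005, 0.99, -0.142], [-1.0, 0.008, 0.02], [0.021, 0.142, 0.99]]}
```

View pics/top0.png

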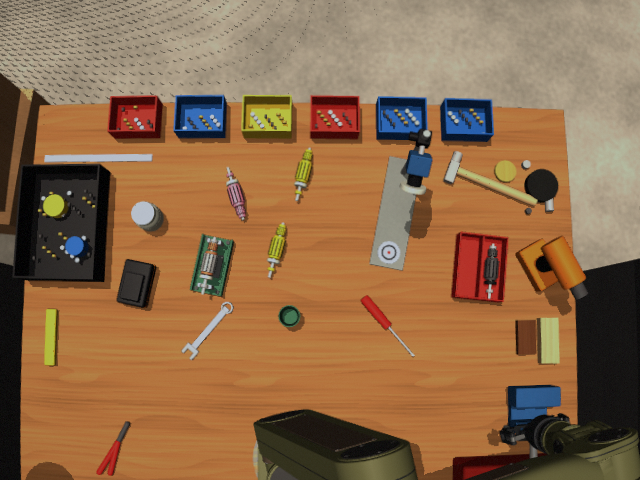

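View pics/side0.png

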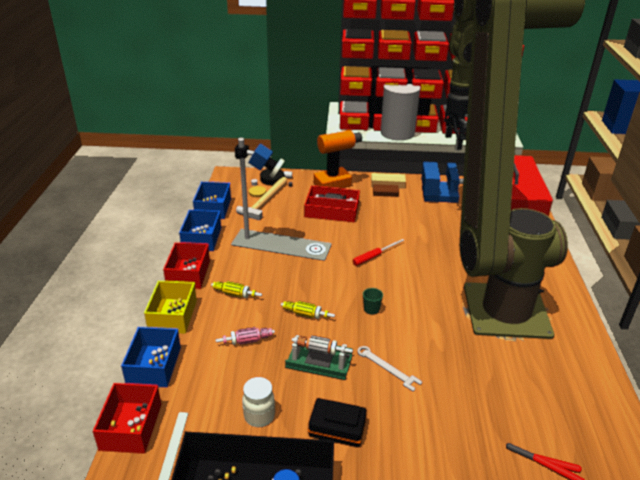

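Top view: armature candidates are grey/copper in the green housing (212,265), pink (235,194), yellow (303,174) and (277,250), and black in the red bin (491,270). The one in the green housing fits the description, as it has a steel core and lies in bearing seats. The camera stand's disc is at (389,253) and the blue head at (418,165). I'll confirm with an enlarged crop.

```bash
python3 - <<'E'
import cv2,numpy as np
t=cv2.imread('pics/top0.png');s=cv2.imread('pics/side0.png')
a=cv2.resize(t[225:305,175:255],(480,480),interpolation=cv2.INTER_CUBIC)
b=cv2.resize(s[320:385,280:360][:, :],(320,260),interpolation=cv2.INTER_CUBIC)
c=cv2.resize(t[120:280,360:440],(240,480),interpolation=cv2.INTER_CUBIC)
o=np.zeros((480,800,3),np.uint8);o[:,:480]=a;o[:260,480:]=b
o[260:,480:]=cv2.resize(s[130:265,220:335],(320,220),interpolation=cv2.INTER_CUBIC)
cv2.imwrite('pics/crop1.png',o)
E
```

```text
(no output)
```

View pics/crop1.png

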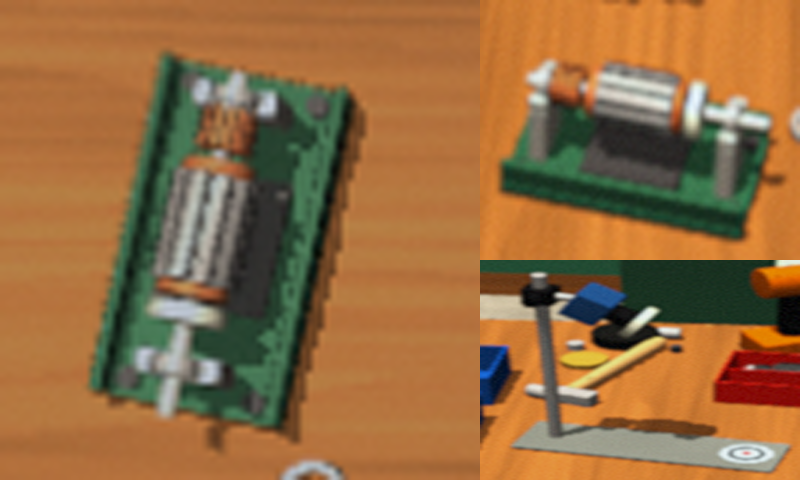

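The crop confirms it: grey steel core with copper commutator, seated in the green housing. The commutator end is at top px (214.7,237.5), away from the robot, and the fan-end tip is at (202.7,294.2). In the side view they are at (292.5,340) and (352.5,350.5), and the disc is at (315.9,248.4).

```bash
cat > h.py <<'E'
import cv2,numpy as np
from cell import calibration
C={n:calibration(n) for n in("side","top")}
def ray(n,px):
    c=C[n];u=cv2.undistortPoints(np.array(px,float).reshape(-1,1,2),np.array(c["camera_matrix"]),np.array(c["dist"])).reshape(-1,2)
    d=np.c_[u[:,0],-u[:,1],-np.ones(len(u))]@np.array(c["orientation"]).T
    return np.array(c["position"]),d       # unit depth
def plane(n,px,z):
    o,d=ray(n,px);return o+d*((z-o[2])/d[:,2])[:,None]
def tri(pt,ps):
    o1,d1=ray("top",pt);o2,d2=ray("side",ps);r=[]
    for a,b in zip(d1,d2):
        s=np.linalg.lstsq(np.c_[a,-b],o2-o1,rcond=None)[0];p,q=o1+s[0]*a,o2+s[1]*b
        r.append(np.r_[(p+q)/2,np.linalg.norm(p-q)])
    return np.array(r)
def cloud(n,d):
    v,u=np.mgrid[:480,:640];o,r=ray(n,np.c_[u.ravel(),v.ravel()])
    return (o+r*d.reshape(-1,1)).reshape(480,640,3)
E
python3 - <<'E'
from h import *
np.set_printoptions(suppress=True,precision=1)
r=tri([(214.7,237.5),(202.7,294.2),(389,253)],[(292.5,340),(352.5,350.5),(315.9,248.4)]);print(r)
T=np.load('top0.npz');S=np.load('side0.npz')
ct=cloud('top',T['d']);cs=cloud('side',S['d'])
print('bench z', np.median(ct[330:345,240:260,2]),np.median(cs[260:280,310:340,2]))
# grey plate in top view
hsv=cv2.cvtColor(T['p'],cv2.COLOR_RGB2HSV)
m=np.zeros((480,640),np.uint8);m[150:275,365:420]=((hsv[...,1]<70)&(hsv[...,2]>90))[150:275,365:420]
m&=(ct[...,2]<25).astype(np.uint8)
n,l,st,_=cv2.connectedComponentsWithStats(m);k=1+st[1:,4].argmax();v,u=np.where(l==k)
P=plane('top',np.c_[u,v],6);print('plate',cv2.minAreaRect(P[:,:2].astype(np.float32)),cv2.boxPoints(cv2.minAreaRect(P[:,:2].astype(np.float32))))
# head clouds: points above 200
for nm,c,(a,b,e,f) in(('top',ct,(120,200,395,440)),('side',cs,(130,215,225,300))):
    q=c[a:b,e:f].reshape(-1,3);img=(T if nm=='top' else S)['p'][a:b,e:f].reshape(-1,3).astype(int)
    blue=(img[:,2]>img[:,0]*1.5)&(q[:,2]>150)&(q[:,2]<400)
    wh=(img.min(1)>140)&(q[:,2]>180)&(q[:,2]<400)
    print(nm,'blue',blue.sum(),q[blue].mean(0),'white',wh.sum(),q[wh].mean(0),q[wh].min(0),q[wh].max(0))
    hi=(q[:,2]>330)&(q[:,2]<380);print('posttop',hi.sum(),q[hi].mean(0))
# core cloud
for nm,c,(a,b,e,f) in(('top',ct,(235,300,195,230)),('side',cs,(325,370,285,355))):
    q=c[a:b,e:f].reshape(-1,3);k=(q[:,2]>62)&(q[:,2]<100);w=q[k]
    xy=w[:,:2];m_=xy.mean(0);U=np.linalg.svd(xy-m_)[2][0];print(nm,'core',k.sum(),w.mean(0),w.max(0)[2],U,np.percentile((xy-m_)@U,[2,98]))
E
```

```text
[[ 563.1  216.2   58.6    0.8]
 [ 418.   242.5   60.9    1. ]
 [ 533.5 -235.7    6.9    0.7]]
bench z 2.104525096683119 -1.0544410681470708
plate ((643.2159423828125, -254.81927490234375), (88.77525329589844, 298.313232421875), 79.118408203125) [[ 488.4 -270.3]
 [ 781.3 -326.6]
 [ 798.1 -239.4]
 [ 505.1 -183.1]]
top blue 567 [ 696.4 -261.8  317.6] white 158 [ 675.9 -259.2  306.2] [ 632.  -281.5  279.1] [ 761.4 -231.6  351.7]
posttop 73 [ 737.3 -273.7  340.8]
side blue 342 [ 697.  -250.6  305.8] white 82 [ 673.6 -251.   297.5] [ 633.3 -285.1  270.5] [ 770.  -221.1  350.4]
posttop 43 [ 753.9 -274.6  341. ]
top core 546 [499.3 227.1  73.2] 87.01390374188804 [-1.   0.2] [-59.1  69.1]
side core 473 [498.7 234.8  70.6] 82.43279125075719 [-1.   0.2] [-61.   63.1]
```

The manual's scale: turns go in shares of pi rad. Converting my numbers, -0.28 rad / 3.1416 = -0.0891.

>>> {"method": "move_arm", "body": {"moves": [[0.085,[0,0,-0.02],[0,0,-0.0446]],[0.085,[0,0,-0.03],[0,0,-0.0891]],[0.085,[0,0,-0.03],[0,0,-0.0891]]]}}

```text
t: 0.4
tool_pos: [118.2, -512.2, 262.3]
tcp_rot: [[0.874, 0.485, 0.0], [0.485, -0.874, -0.002], [-0.001, 0.002, -1.0]]
force: [0.3, 1.2, -0.4]
finger_gap: 85.0
grip_force: 0.0
```

```bash
python3 - <<'E'
from cell import monitor
import numpy as np
s=monitor.state();print(s['t'],np.round(s['joint_pos'],3),s['tool_pos'].round(1) if hasattr(s['tool_pos'],'round') else s['tool_pos'],np.round(s['tcp_rot'],3).tolist(),s['force'])
E
```

```text
0.4 [-1.344  0.249 -0.073  1.248 -0.     1.291] [ 118.2 -512.2  262.3] [[0.874, 0.485, 0.0], [0.485, -0.874, -0.002], [-0.001, 0.002, -1.0]] [ 0.28822938  1.15894638 -0.41845935]
```

```bash
cat >> h.py <<'E'
from scipy.spatial.transform import Rotation as Ro
def go(p,R):
    from cell import monitor
    s=monitor.state();R0=np.array(s['tcp_rot'])
    return (R0.T@(np.array(p)-s['tool_pos'])/1000).round(4),Ro.from_matrix(R0.T@R).as_rotvec().round(4)
def Rt(yaw,pitch):   # armature x at yaw,pitch (deg); tool x = -armature x, z "down"
    y,p=np.radians([yaw,pitch]);ax=np.array([np.cos(y)*np.cos(p),np.sin(y)*np.cos(p),np.sin(p)])
    yy=np.array([-np.sin(y),np.cos(y),0]);x=-ax;z=np.cross(x,yy);return np.c_[x,yy,z]
E
python3 -c "
from h import *
R=Rt(-10.3,0);print(R.round(2));print(go([496.4,228.3,150],R))"
```

```text
[[-0.98  0.18  0.  ]
 [ 0.18  0.98  0.  ]
 [-0.    0.   -1.  ]]
(array([ 0.69  , -0.4643,  0.111 ]), array([ 1.0000e-04,  2.6000e-03, -2.4553e+00]))
```

In the tool's units: -2.455 rad / 3.1416 = -0.7815.

>>> {"method": "move_arm", "body": {"moves": [[0.085,[0.69,-0.464,0.11],[0,0,-0.7815]],[0.085,[0.69,-0.464,0.11],[0,0,-0.7815]],[0.085,[0.69,-0.464,0.11],[0,0,-0.7815]],[0.085,[0.69,-0.464,0.11],[0,0,-0.7815]],[0.085,[0.69,-0.464,0.11],[0,0,-0.7815]],[0.085,[0.69,-0.464,0.11],[0,0,-0.7815]],[0.085,[0.69,-0.464,0.11],[0,0,-0.7815]],[0.085,[0.69,-0.464,0.11],[0,0,-0.7815]],[0.085,[0.69,-0.464,0.11],[0,0,-0.7815]],[0.085,[0.69,-0.464,0.11],[0,0,-0.7815]],[0.085,[0.69,-0.464,0.11],[0,0,-0.7815]],[0.085,[0.69,-0.464,0.11],[0,0,-0.7815]],[0.085,[0.69,-0.464,0.11],[0,0,-0.7815]],[0.085,[0.69,-0.464,0.11],[0,0,-0.7815]],[0.085,[0.69,-0.464,0.11],[0,0,-0.7815]],[0.085,[0.69,-0.464,0.11],[0,0,-0.7815]],[0.085,[0.69,-0.464,0.11],[0,0,-0.7815]],[0.085,[0.69,-0.464,0.11],[0,0,-0.7815]],[0.085,[0.69,-0.464,0.11],[0,0,-0.7815]],[0.085,[0.69,-0.464,0.11],[0,0,-0.7815]]]}}

```text
t: 2.4
tool_pos: [494.9, 227.9, 150.7]
tcp_rot: [[-0.983, 0.181, -0.002], [0.181, 0.983, -0.001], [0.002, -0.002, -1.0]]
force: [-0.5, -0.5, -0.6]
finger_gap: 85.3
grip_force: 0.0
```

```bash
python3 - <<'E'
from h import *
from cell import monitor,get_image
s=monitor.state();print(s['t'],np.round(s['joint_pos'],2),s['tool_pos'])
print(go([496.4,228.3,75],Rt(-10.3,0)),go([496.4,228.3,40.5],Rt(-10.3,0)))
E
```

```text
2.4 [ 0.43  0.34 -0.24  0.99 -0.    0.61] [494.91850369 227.9477411  150.68100327]
(array([-0.0015,  0.0007,  0.0757]), array([-0.0015, -0.0017, -0.0022])) (array([-0.0016,  0.0008,  0.1102]), array([-0.0015, -0.0017, -0.0022]))
```

>>> {"method": "move_arm", "body": {"moves": [[0.085,[-0.001,0.0005,0.03],[0,0,0]],[0.085,[-0.001,0.0005,0.06],[0,0,0]],[0.085,[-0.001,0.0005,0.08],[0,0,0]],[0.085,[-0.001,0.0005,0.1],[0,0,0]],[0.085,[-0.001,0.0005,0.11],[0,0,0]],[0.085,[-0.001,0.0005,0.11],[0,0,0]],[0.06,[-0.001,0.0005,0.11],[0,0,0]],[0.045,[-0.001,0.0005,0.11],[0,0,0]],[0.045,[-0.001,0.0005,0.11],[0,0,0]],[0.045,[-0.001,0.0005,0.11],[0,0,0]]], "force": 60}}

```text
t: 3.4
tool_pos: [497.7, 229.6, 42.1]
tcp_rot: [[-0.984, 0.179, 0.001], [0.179, 0.984, 0.001], [-0.001, 0.001, -1.0]]
force: [0.2, -0.2, -0.1]
finger_gap: 44.8
grip_force: 0.0
```

```bash
python3 - <<'E'
from h import *
from cell import monitor,get_image
s=monitor.state();print(s['t'],s['tool_pos'],s['force'],s['finger_gap'])
o=np.zeros((480,800,3),np.uint8)
p,d=get_image('side');o[:,:400]=cv2.resize(p[300:396,280:360],(400,480),interpolation=cv2.INTER_CUBIC)
p,d=get_image('top');o[:,400:]=cv2.resize(p[215:311,170:250],(400,480),interpolation=cv2.INTER_CUBIC)
cv2.imwrite('pics/grip1.png',o[:,:,::-1])
E
```

```text
3.4 [497.73134774 229.63125554  42.09071544] [ 0.24816329 -0.23069816 -0.07587203] 44.80670118726649
```

View pics/grip1.png

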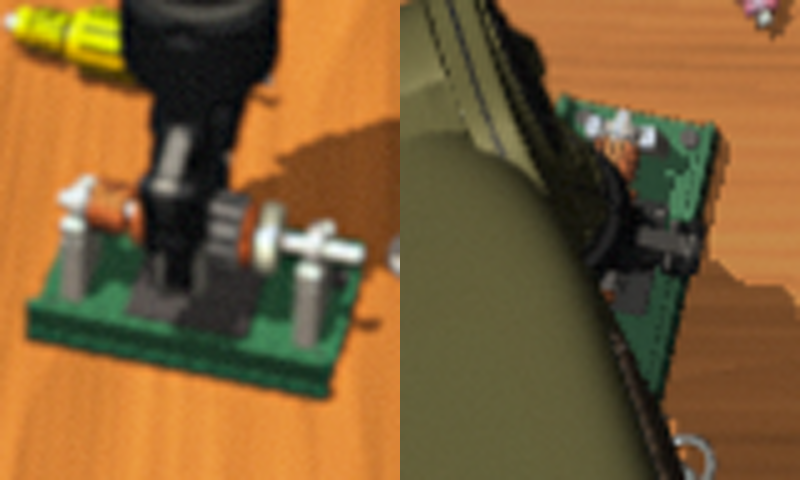

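The fingers straddle the core, seen in the side half at crop x≈148–208. The core's visible remainder is at 208–250 and the commutator at 88–125 is clear. I'll check the along-shaft centring numerically.

```bash
python3 - <<'E'
from h import *
def proj(n,P):
    c=C[n];q=(np.atleast_2d(P)-c["position"])@np.array(c["orientation"]);q=q*[1,-1,-1]
    return cv2.projectPoints(q,np.zeros(3),np.zeros(3),np.array(c["camera_matrix"]),np.array(c["dist"]))[0].reshape(-1,2)
ax=np.array([.984,-.179,0]);py=np.array([.179,.984,0]);o=np.array([496.4,228.3,59.5])
f=lambda P:((proj('side',P)-[280,300])*5).round(0).tolist()
print('axis pts -80,-58,-36,-23,23,34,52,68',f([o+a*ax for a in(-80,-58,-36,-23,23,34,52,68)]))
print('core near top edge',f([o+a*ax+[0,0,15]+py*11 for a in(-23,23)]))
t=np.array([497,229,42])
print('finger outer face -11,0,11',f([t+a*ax+py*37+[0,0,h] for h in(0,30) for a in(-11,0,11)]))
E
```

```text
axis pts -80,-58,-36,-23,23,34,52,68 [[362.0, 255.0], [317.0, 246.0], [271.0, 238.0], [245.0, 233.0], [152.0, 215.0], [129.0, 211.0], [93.0, 204.0], [61.0, 198.0]]
core near top edge [[240.0, 226.0], [146.0, 209.0]]
finger outer face -11,0,11 [[200.0, 310.0], [178.0, 306.0], [155.0, 302.0], [201.0, 265.0], [178.0, 261.0], [156.0, 256.0]]
```

Prediction matches the picture: the finger is centred on the core. Closing now.

>>> {"method": "move_arm", "body": {"moves": [[0.03,[0,0,0],[0,0,0]],[0.03,[0,0,0],[0,0,0]],[0.03,[0,0,0],[0,0,0]],[0.03,[0,0,0],[0,0,0]],[0.03,[0,0,0],[0,0,0]]], "force": 70}}

```text
t: 4.0
tool_pos: [497.5, 229.6, 41.9]
tcp_rot: [[-0.984, 0.179, 0.001], [0.179, 0.984, 0.001], [-0.001, 0.001, -1.0]]
force: [-1.8, 0.4, 6.0]
finger_gap: 36.4
grip_force: 69.5
```

>>> {"method": "move_arm", "body": {"moves": [[0.03,[0,0,-0.008],[0,0,0]],[0.03,[0,0,-0.02],[0,0,0]],[0.03,[0,0,-0.04],[0,0,0]],[0.03,[0,0,-0.07],[0,0,0]],[0.03,[0,0,-0.1],[0,0,0]],[0.03,[0,0,-0.13],[0,0,0]],[0.03,[0,0,-0.15],[0,0,0]],[0.03,[0,0,-0.15],[0,0,0]]]}}

```text
t: 4.8
tool_pos: [499.1, 230.3, 194.8]
tcp_rot: [[-0.984, 0.179, 0.006], [0.179, 0.984, 0.003], [-0.005, 0.004, -1.0]]
force: [0.1, -0.2, -4.4]
finger_gap: 35.9
grip_force: 70.6
```

```bash
python3 - <<'E'
from h import *
from cell import monitor,get_image
s=monitor.state();print(s['t'],s['tool_pos'],np.round(s['tcp_rot'],3).tolist(),s['force'],s['torque'],s['finger_gap'])
o=np.zeros((480,800,3),np.uint8)
p,d=get_image('side');np.savez('side1.npz',p=p,d=d);o[:,:400]=cv2.resize(p[250:346,280:360],(400,480),interpolation=cv2.INTER_CUBIC)
p,d=get_image('top');np.savez('top1.npz',p=p,d=d);o[:,400:]=cv2.resize(p[205:301,170:250],(400,480),interpolation=cv2.INTER_CUBIC)
cv2.imwrite('pics/lift1.png',o[:,:,::-1])
E
```

```text
4.8 [499.10509525 230.25419067 194.82811836] [[-0.984, 0.179, 0.006], [0.179, 0.984, 0.003], [-0.005, 0.004, -1.0]] [ 0.09813674 -0.18500458 -4.39735258] [ 0.09135967 -0.04321758 -0.00388478] 35.933356582320755
```

View pics/lift1.png

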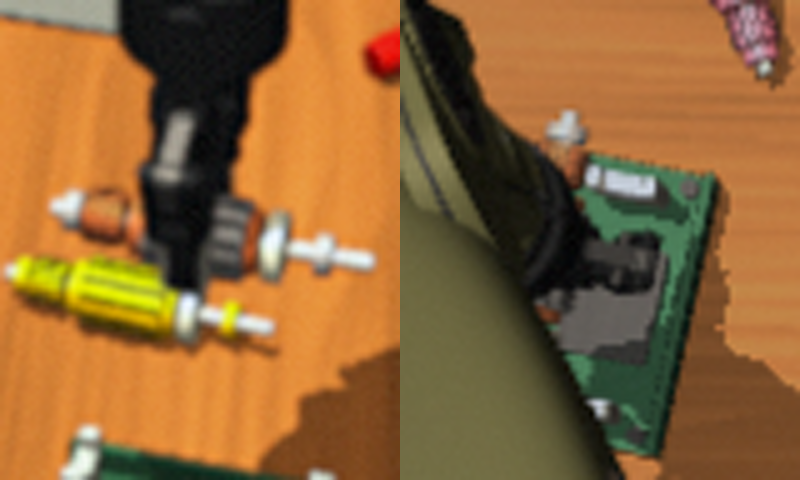

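Armature is lifted level and free. Commutator tip at side px (290,292) and top px (203.6,227); fan-end tip at side px (355,302.4). Next I measure the hold.

```bash
cat >> h.py <<'E'
def proj(n,P):
    c=C[n];q=(np.atleast_2d(P)-c["position"])@np.array(c["orientation"]);q=q*[1,-1,-1]
    return cv2.projectPoints(q,np.zeros(3),np.zeros(3),np.array(c["camera_matrix"]),np.array(c["dist"]))[0].reshape(-1,2)
E
python3 - <<'E'
from h import *
from cell import monitor
np.set_printoptions(suppress=True,precision=2)
t=tri([(203.6,227)],[(290,292)])[0];print('tip',t)
o,d=ray('side',[(355,302.4)]);d=d[0]
# point on ray in vertical plane of yaw -10.3 through tip
n=np.array([.179,.984,0]);s=((t[:3]-o)@n)/(d@n);f=o+s*d;v=t[:3]-f
print('fan',f,np.linalg.norm(v),'pitch',np.degrees(np.arcsin(v[2]/np.linalg.norm(v))))
s=monitor.state();R=np.array(s['tcp_rot']);O=t[:3]-68*np.array([.984,-.179,0]);print('O',O,'in tool',R.T@(O-s['tool_pos']))
# targets
y=-10.9;F=np.array([534.2,-235.2,200]);Rf=Rt(y,30);a=-Rf[:,0];Oa=F-43*a;tcp=Oa-Rf@np.array([1,0,-17.5])
print('axis',a,'O',Oa,'tcp',tcp);print(Rf)
print('go mid',go([470,0,260],Rt(y,15)));print('go final',go(tcp,Rf))
E
```

```text
tip [566.43 218.85 211.4    0.92]
fan [419.16 245.64 213.64] 149.70414889746613 pitch -0.8587437783223063
O [499.52 231.03 211.4 ] in tool [ -2.2    2.18 -20.26]
axis [ 0.85 -0.16  0.5 ] O [ 497.63 -228.16  178.5 ] tcp [ 507.08 -229.98  163.84]
[[-0.85  0.19  0.49]
 [ 0.16  0.98 -0.09]
 [-0.5   0.   -0.87]]
go mid (array([-0.01, -0.23, -0.07]), array([ 0.  , -0.26,  0.01]))
go final (array([-0.09, -0.45,  0.03]), array([ 0.  , -0.52,  0.01]))
```

In the tool's units: -0.52 rad / 3.1416 = -0.1655.

>>> {"method": "move_arm", "body": {"moves": [[0.03,[-0.003,-0.014,0.001],[0,-0.0051,0]],[0.03,[-0.008,-0.041,0.003],[0,-0.015,0]],[0.03,[-0.015,-0.077,0.005],[0,-0.0286,0]],[0.03,[-0.023,-0.117,0.008],[0,-0.043,0.001]],[0.03,[-0.032,-0.158,0.01],[0,-0.0573,0.0013]],[0.03,[-0.04,-0.199,0.013],[0,-0.0732,0.0016]],[0.03,[-0.048,-0.239,0.016],[0,-0.0875,0.0019]],[0.03,[-0.056,-0.28,0.018],[0,-0.1019,0.0022]],[0.03,[-0.064,-0.32,0.021],[0,-0.1178,0.0025]],[0.03,[-0.072,-0.36,0.024],[0,-0.1321,0.0029]],[0.03,[-0.079,-0.397,0.026],[0,-0.1464,0.0032]],[0.03,[-0.085,-0.425,0.028],[0,-0.156,0.0032]],[0.03,[-0.088,-0.442,0.029],[0,-0.1623,0.0032]],[0.03,[-0.09,-0.4515,0.03],[0.0006,-0.1655,0.0032]],[0.03,[-0.09,-0.4515,0.03],[0.0006,-0.1655,0.0032]],[0.03,[-0.09,-0.4515,0.03],[0.0006,-0.1655,0.0032]],[0.03,[-0.09,-0.4515,0.03],[0.0006,-0.1655,0.0032]]]}}

```text
t: 6.6
tool_pos: [504.9, -229.9, 161.0]
tcp_rot: [[-0.853, 0.187, 0.488], [0.163, 0.982, -0.092], [-0.496, 0.001, -0.868]]
force: [-0.6, 0.2, -3.5]
finger_gap: 36.3
grip_force: 70.8
```

```bash
python3 - <<'E'
from h import *
from cell import monitor,get_image
s=monitor.state();print(s['t'],s['tool_pos'],np.round(s['tcp_rot'],3).tolist(),s['force'],s['finger_gap'],np.round(s['joint_pos'],2))
print(go([507.1,-230,163.8],Rt(-10.9,30)))
o=np.zeros((480,800,3),np.uint8)
p,d=get_image('side');np.savez('side2.npz',p=p,d=d);o[:,:400]=cv2.resize(p[145:265,240:340],(400,480),interpolation=cv2.INTER_CUBIC)
p,d=get_image('top');np.savez('top2.npz',p=p,d=d);o[:,400:]=cv2.resize(p[145:265,350:450],(400,480),interpolation=cv2.INTER_CUBIC)
cv2.imwrite('pics/fin1.png',o[:,:,::-1])
E
```

```text
6.6 [ 504.86057933 -229.91116803  161.03731636] [[-0.853, 0.187, 0.488], [0.163, 0.982, -0.092], [-0.496, 0.001, -0.868]] [-0.59676142  0.21168679 -3.46806185] 36.26132103569265 [-0.52  0.06 -0.75  0.26  0.16 -0.29]
(array([-0.0033,  0.0003, -0.0013]), array([ 0.0017, -0.0045,  0.001 ]))
```

View pics/fin1.png

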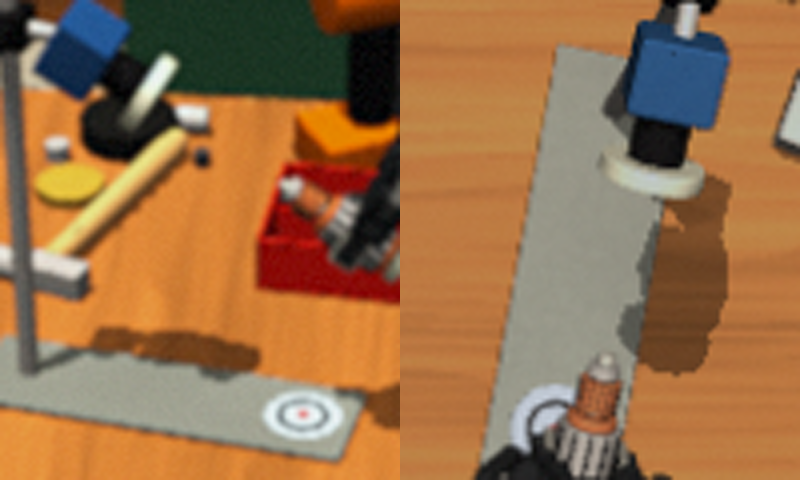

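Commutator points up at the lens, well clear of it. Tip at side px (311.2,191.8) / top px (401.1,233.5). Commutator centre at about side (319.5,195.8) / top (399.9,244.5). Ring light at side (277.5,168.8) / top (413.5,188.5).

```bash
python3 - <<'E'
from h import *
np.set_printoptions(suppress=True,precision=1)
T=np.load('top0.npz')['p'];S=np.load('side2.npz')['p']
def red(p,a,b,c,d):
    q=p[a:b,c:d].astype(int);m=(q[...,0]-np.maximum(q[...,1],q[...,2])).clip(25)-25;m=m.astype(float)
    v,u=np.mgrid[a:b,c:d];return (m*u).sum()/m.sum(),(m*v).sum()/m.sum()
rt,rs=red(T,247,260,383,396),red(S,243,254,309,323)
print('dot px',rt,rs)
r=tri([rt,(401.1,233.5),(399.9,244.5),(413.5,188.5)],[rs,(311.25,191.75),(319.5,195.75),(277.5,168.75)])
print('dot/tip/comm/ring\n',r)
D=r[0,:3];D[2]=0;F=D+[0,0,200]
v=r[3,:3]-F;print('ring-focus',v,np.linalg.norm(v),'yaw',np.degrees(np.arctan2(v[1],v[0])),'pitch',np.degrees(np.arcsin(v[2]/np.linalg.norm(v))))
# plate direction in side view
hsv=cv2.cvtColor(S,cv2.COLOR_RGB2HSV)
m=np.zeros((480,640),np.uint8);m[225:265,230:335]=((hsv[...,1]<70)&(hsv[...,2]>90))[225:265,230:335]
n,l,st,_=cv2.connectedComponentsWithStats(m);k=1+st[1:,4].argmax();vv,uu=np.where(l==k)
P=plane('side',np.c_[uu,vv],6);print('plate side',cv2.minAreaRect(P[:,:2].astype(np.float32)))
pc=proj('side',F),proj('top',F);print('F px side/top',pc)
a=-Rt(-10.9,30)[:,0];print('tip px wanted',proj('side',F+25*a),proj('top',F+25*a),'winding front',proj('side',F-13*a),proj('top',F-13*a))
E
```

```text
dot px (np.float64(388.45501285347046), np.float64(252.01799485861181)) (np.float64(315.3636363636364), np.float64(248.03636363636363))
dot/tip/comm/ring
 [[ 535.4 -233.9    9.6    0. ]
 [ 552.5 -238.4  206.3    4.9]
 [ 528.4 -236.9  195.     4.8]
 [ 649.  -259.6  264.8    0. ]]
ring-focus [113.6 -25.7  64.8] 133.2561772264643 yaw -12.737833660380627 pitch 29.082996081270206
plate side ((640.66748046875, -259.6712646484375), (113.40264129638672, 298.3792419433594), 76.95699310302734)
F px side/top (array([[316.2, 194.5]]), array([[398.8, 242.2]]))
tip px wanted [[309.  189.7]] [[401.3 232.4]] winding front [[320. 197.]] [[397.6 247.3]]
```

In the tool's units: -0.004 rad / 3.1416 = -0.0013.

>>> {"method": "move_arm", "body": {"moves": [[0.03,[-0.003,0,-0.001],[0,-0.0013,0]],[0.03,[-0.003,0,-0.001],[0,-0.0013,0]],[0.03,[-0.003,0,-0.001],[0,-0.0013,0]],[0.03,[-0.003,0,-0.001],[0,-0.0013,0]]]}}

```text
t: 7.1
tool_pos: [507.1, -231.2, 163.7]
tcp_rot: [[-0.85, 0.189, 0.491], [0.164, 0.982, -0.094], [-0.5, 0.001, -0.866]]
force: [-0.1, 0.4, -3.5]
finger_gap: 35.7
grip_force: 70.8
```

```bash
python3 - <<'E'
from h import *
from cell import monitor,get_image
np.set_printoptions(suppress=True,precision=1)
im={}
for n in('side','top'):
    im[n]=np.mean([get_image(n)[0].astype(float) for _ in range(4)],0).astype(np.uint8)
    np.save(n+'3.npy',im[n])
s=monitor.state();print(s['t'],np.array(s['tool_pos']),np.round(s['tcp_rot'],3).tolist())
# plate long edges, top view: saturation threshold crossing per row
sat=cv2.cvtColor(im['top'],cv2.COLOR_RGB2HSV)[...,1].astype(float)
for lo,hi,r in((365,390,range(170,235)),(392,425,range(205,228))):
    E=[]
    for v in r:
        x=sat[v,lo:hi];g=np.abs(np.convolve(x,[1,1,0,-1,-1],'same'))[2:-2];k=g.argmax()+2
        w=g[max(k-4,0):k+1];E.append((lo+2+((np.arange(max(k-4,0),k+1))*w).sum()/w.sum(),v))
    P=plane('top',E,6)[:,:2];L=cv2.fitLine(P.astype(np.float32),cv2.DIST_HUBER,0,.01,.01).ravel()
    n=np.array([-L[1],L[0]]);print('edge yaw',np.degrees(np.arctan(L[1]/L[0])),'rms',np.std((P-L[2:])@n),'pt',L[2:])
o=np.zeros((480,800,3),np.uint8)
o[:,:400]=cv2.resize(im['side'][170:218,297:337],(400,480),interpolation=cv2.INTER_CUBIC)
o[:,400:]=cv2.resize(im['top'][220:268,382:422],(400,480),interpolation=cv2.INTER_CUBIC)
cv2.imwrite('pics/fin2.png',o[:,:,::-1])
E
```

```text
7.5 [ 507.  -231.4  163.6] [[-0.85, 0.189, 0.491], [0.164, 0.982, -0.094], [-0.5, 0.001, -0.866]]Traceback (most recent call last):
  File "<stdin>", line 15, in <module>
ValueError: operands could not be broadcast together with shapes (5,) (3,)
```

```bash
python3 - <<'E'
from h import *
np.set_printoptions(suppress=True,precision=1)
im={n:np.load(n+'3.npy') for n in('side','top')}
T=np.load('top0.npz')['p'];sat=cv2.cvtColor(T,cv2.COLOR_RGB2HSV)[...,1].astype(float)
for lo,hi,r,sg in((368,388,range(165,262),-1),(398,420,range(225,266),1)):
    E=[]
    for v in r:
        x=sat[v,lo:hi];th=(np.median(x[:4])+np.median(x[-4:]))/2
        k=np.where(np.diff((x>th).astype(int))==sg)[0]
        if len(k)==1: k=k[0];E.append((lo+k+(th-x[k])/(x[k+1]-x[k]),v))
    P=plane('top',E,6)[:,:2];L=cv2.fitLine(P.astype(np.float32),cv2.DIST_HUBER,0,.01,.01).ravel()
    n=np.array([-L[1],L[0]]);print(len(E),'edge yaw',np.degrees(np.arctan(L[1]/L[0])),'rms',np.std((P-L[2:])@n),'pt',L[2:])
o=np.zeros((480,800,3),np.uint8)
o[:,:400]=cv2.resize(im['side'][170:218,297:337],(400,480),interpolation=cv2.INTER_CUBIC)
o[:,400:]=cv2.resize(im['top'][220:268,382:422],(400,480),interpolation=cv2.INTER_CUBIC)
cv2.imwrite('pics/fin2.png',o[:,:,::-1])
E
```

```text
92 edge yaw -10.906231 rms 0.5407331663194542 pt [ 606.3 -202. ]
41 edge yaw -11.075617 rms 0.28737350188060196 pt [ 549.9 -282.5]
```

View pics/fin2.png

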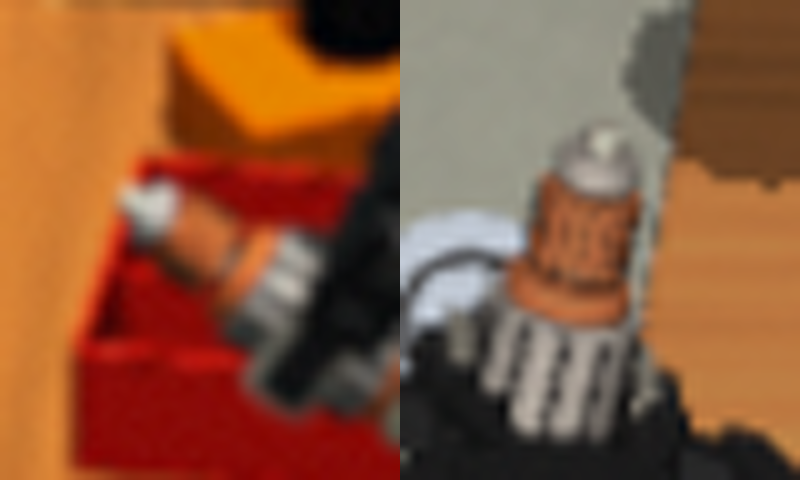

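Image and arm agree: the commutator is about 3 mm off the focus, mostly in −y, and the tip, commutator and winding lie along the wanted line. One small correction follows, then a steady check.

In the tool's units: 0.001 rad / 3.1416 = 0.0003.

>>> {"method": "move_arm", "body": {"moves": [[0.03,[-0.0005,0.0015,0],[0,0,0]],[0.03,[-0.0007,0.0028,0],[0,0,0.0003]],[0.03,[-0.0007,0.0028,0],[0,0,0.0003]],[0.03,[-0.0007,0.0028,0],[0,0,0.0003]],[0.03,[-0.0007,0.0028,0],[0,0,0.0003]],[0.03,[-0.0007,0.0028,0],[0,0,0.0003]]]}}

```text
t: 8.1
tool_pos: [508.2, -228.7, 164.0]
tcp_rot: [[-0.85, 0.19, 0.491], [0.165, 0.982, -0.094], [-0.5, 0.001, -0.866]]
force: [0.1, 1.7, -3.1]
finger_gap: 36.2
grip_force: 70.8
```

```bash
python3 - <<'E'
from h import *
from cell import monitor,get_image
np.set_printoptions(suppress=True,precision=2)
ims={n:np.mean([get_image(n)[0].astype(float) for _ in range(4)],0) for n in('side','top')}
s=monitor.state();R=np.array(s['tcp_rot']);p=np.array(s['tool_pos'])
print(s['t'],'comm by arm',p+R@[-42,0,-17.5],'axis',-R[:,0],'yaw/pitch',np.degrees([np.arctan2(-R[1,0],-R[0,0]),np.arcsin(-R[2,0])]),s['grip_force'],np.abs(s['joint_vel']).max(),s['force'])
for n,(a,b,c,d) in{'side':(170,218,297,337),'top':(220,268,382,422)}.items():
    old=np.load(n+'3.npy').astype(np.float32);(dx,dy),_=cv2.phaseCorrelate(old[a:b,c:d,0].copy(),ims[n][a:b,c:d,0].astype(np.float32));print(n,dx,dy)
o=np.zeros((480,800,3),np.uint8)
o[:,:400]=cv2.resize(ims['side'][140:260,240:340],(400,480),interpolation=cv2.INTER_CUBIC).clip(0,255)
o[:,400:]=cv2.resize(ims['top'][150:270,350:450],(400,480),interpolation=cv2.INTER_CUBIC).clip(0,255)
F=np.array([535.4,-233.9,200]);ax=np.array([np.cos(np.radians(11))*.866,-np.sin(np.radians(11))*.866,.5])
for n,off,x0 in(('side',[240,140],0),('top',[350,150],400)):
    q=(proj(n,[F,F+130*ax])-off+[.4,.4])*4+[x0,0];cv2.line(o,*[tuple(map(int,v.round())) for v in q],(0,255,255),1)
    cv2.circle(o,tuple(map(int,q[0].round())),3,(255,0,255),1)
cv2.imwrite('pics/fin3.png',o[:,:,::-1])
E
```

```text
8.5 comm by arm [ 535.27 -234.02  200.21] axis [ 0.85 -0.16  0.5 ] yaw/pitch [-10.97  30.02] 70.80861926078796 0.0014433258659173709 [ 0.21 -0.43 -3.92]
side -0.05762537077850993 0.14445228187010528
top -0.6863185198757549 -0.22344853228742778
```

View pics/fin3.png

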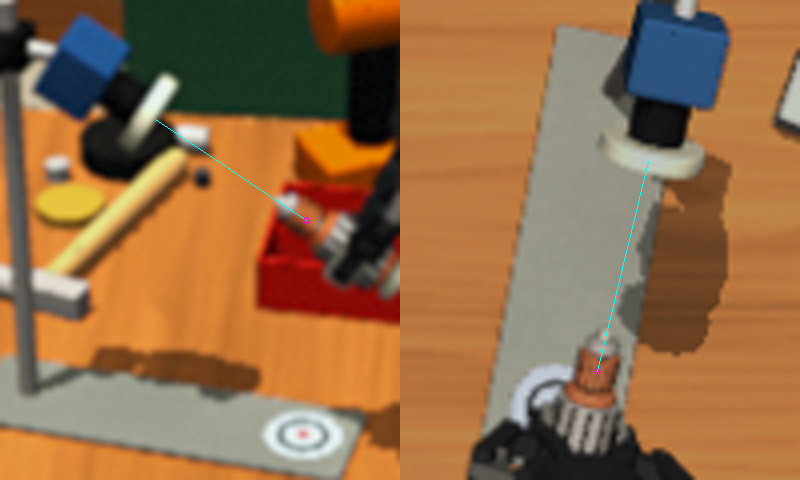

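The commutator sits on the focus marker, at side crop (305,219) and top crop (597,370). The shaft lies along the drawn line of sight to the lens, and the arm is steady.

```bash
python3 -c "
from cell import order;print(order.job_done())"
```

```text
the job is handed in; nothing more can be done
None
```

The job is handed in after about 8.5 s: the arm holds the armature by its steel core in the air, commutator within about 1 mm of the focus point by the arm's reading (up to about 3 mm by the side camera), shaft along the line of sight with the commutator end towards the lens, and nothing else touched.

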